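# Shut and lock the panel of a bench power supply

## Robot

A 6-joint arm with a two-finger parallel gripper is mounted at the origin on the work surface. World frame = base frame: x ahead of the robot, y to its left, z up, the work surface at z = 0. Lengths are in m, angles in rad, forces in N, time in s.
With the tool pointing down it reaches from about 0.3 to 0.95 m from the base axis. Payload 3.1 kg.
Tool frame: the origin (TCP) lies between the finger pads; the fingertips stand 8 mm ahead of it and the grasp point (between the pads) lies 11 mm behind it; z points along the fingers, y is the direction in which the jaws open and shut (so a half turn about z gives the same grasp; the last joint's range is limited). The gripper opens to 85 mm and grips with 20 to 120 N. Pads are 22 mm wide; open, the fingers measure 114 mm over their backs; the gripper's body (76 mm by 85 mm) begins 54 mm behind the grasp point. The pads swing forward as they close: fully open they stand 13 mm farther back than shut.
Start: joints at [1.24, 0.308, 1.634, -0, 1.2, -0.07], TCP at [0.161, 0.604, 0.215] pointing down, gripper open.
Joint ranges: [-3.06, 3.06], [-0.79, 1.96], [0.05, 2.63], [-1.19, 4.34], [0.05, 2.64], [-2.94, 2.94]. Speed limits (rad/s): [2.79, 2.79, 3.14, 3.14, 3.14, 3.14].

## Interface

Orientations are given as a unit quaternion [w, x, y, z].
In Python, from workcell import observe, viewer, r gives the robot as it stands.
- The arm moves only by the tool jog_arm, never from a script. Its argument "deltas" is a list of rows, each an object with "fingers": the opening in per cent of the stroke, from 0 (shut) to 100 (fully open); "delta_pos": the shift along the tool's x, y, z in m, a list of three; "roll": the turn about the tool's z in rad. In form: [{"fingers": fingers, "delta_pos": [dx, dy, dz], "roll": roll}, ...]. A call has 1 to 12 rows; each row shifts and turns the pose as measured when the row begins, along the tool's axes as they then stand; what a row does not reach is not made up. A row lasts 1/12 s, in which the tool goes at most 41.7 mm and 7.16 degrees, less where a joint would pass 70% of its speed; a pose out of reach is approached as far as the arm can. A call with a gripper value outside its range is refused whole. The fingers move at their own pace and stop on an object; the grip force is fixed at half the most. Time passes only in rows, so rows that do not move let the fingers close. It gives the time, the measured TCP pose, the force and the opening at its end, in the units of the state.
- observe(): the state, without advancing time (a new reading comes with each control period).
- viewer.camera(name): name is "side" or "top"; returns a dict with "image" (384x512x3 uint8, red, green, blue), "mtx" (3x3 intrinsics, pixels), "R" (3x3) and "t" (3): a world point X has camera coordinates R X + t. Camera axes: x right, y down, z forward; pixel columns grow to the right and rows downward; lengths in m; the calibration is good to about 2 mm. A picture is of the moment at which its call begins. There is no depth.
- r.job_done(): hands the job in, once; it reports no verdict.
The state is a dict: "clock": time; "qpos": joint angles; "qd": joint speeds; "joint_torque": joint torques, N m; "tcp_pos": TCP position; "ee_rot": TCP orientation; "force": force on the tool from outside, world axes, zero at the start; "moment": the same for the moment, N m; "width": finger opening in m.
Only numpy, scipy, OpenCV 4.12 (cv2) and the standard library are available. Lean on these libraries where they do the work, as an engineer would, in place of code of your own. Each camera call takes 0.05 s, during which the arm holds its last target. There are 200 camera calls.

## Task

Push the raised panel on top of the teal power-supply box fully shut with the fingertips, then set a fingertip in the yellow-floored slot of the round black fastener and turn it clockwise (seen from above) a quarter turn to its stop, so that the panel is locked. Turn the fastener only once the panel is shut, do not raise the panel further open, and leave the other things on the bench where they are; nothing needs to be gripped or lifted.

Things in the scene. Friction and masses are not known exactly. Their poses are not given: they have to be found in the camera images.
- box: teal sheet-metal power-supply box fixed to the bench, 260 (x) by 340 (y) footprint, 100 high, open on top under its panel. Origin: centre of its underside, on the bench. Its x axis runs horizontally from its front (towards the robot, with sockets) to its back, where the panel is hinged; y to its left seen from the robot; z up.
- panel (a joint): angle of the hinged grey panel on top of the box, rad: 0 = shut (stop), grows as its front edge rises. A stiff hinge keeps it where it is left; about 2 to 5 N down on its front edge moves it. The panel is 260 long from the hinge to its front edge, 340 wide, 6 thick.
- panel_hinge (a point): point on the panel's top face on the hinge line, mid-width, at the back edge of the box (130 behind the box's centre); 106 above the bench with the panel shut. The panel turns about the horizontal y axis 6 below this point.
- panel_push (a point): point on the panel's top face, mid-width, on the free strip along its front edge, 238 from the hinge and 22 from the front edge (the strip is 45 from fastener to edge). z is the panel's outward normal; 106 above the bench when shut.
- fastener (a joint): turn of the round quarter-turn fastener on the panel, rad: 0 = unlocked (slot along the fore-aft direction of the panel, towards the red dots), 1.571 = locked (slot crosswise, towards the green dots), a hard stop at both ends. Grows clockwise seen from above. It starts between 0 and 0.3. Friction keeps it where it is left: about 4 N pushed sideways at 32 from its axis turns it.
- slot (a point): centre of the yellow floor of the fastener's slot, on the fastener's axis, 155 from the hinge along the panel. x lies along the slot (either way round), z along the axis. The fastener is a black disc of diameter 120 standing 18 above the panel; the straight slot across it is 40 wide, 106 long and 14 deep, closed at both ends by the rim (7 thick); its floor is 4 above the panel, so 110 above the bench when the panel is shut.
- meter: orange hand multimeter lying flat, 130 x 70 x 30; a loose bystander beside the box, leave alone. Origin: centre of its underside.
- screwdriver: screwdriver lying flat, about 200 long; a loose bystander beside the box, leave alone. Origin: near its underside, on the bench.
- toroid: copper-coloured ring core lying flat, outside diameter 84, 30 high; a loose bystander beside the box, leave alone. Origin: centre of its underside.
- jar: small glass jar with a blue cap, diameter 60, 75 high; a loose bystander beside the box, leave alone. Origin: centre of its underside.
- red_post: free-standing test terminal, dark 40 x 40 foot with a red post, 56 high in all; a loose bystander beside the box, leave alone. Origin: centre of its underside.
- blue_post: free-standing test terminal, dark 40 x 40 foot with a blue post, 56 high in all; a loose bystander beside the box, leave alone. Origin: centre of its underside.

How it is judged:
On the way, in this order (a step that is already met when the one before it is completed fails the run):
1. the panel is pushed shut (within 0.03 rad) with the fastener still unlocked (value of joint panel below 0.03 rad and value of joint fastener below 0.6 rad), for 0.1 s.
2. the fastener is turned to locked with the panel shut (value of joint panel below 0.03 rad and value of joint fastener above 1.4 rad), for 0.2 s.
At the end, for the whole second after the job is handed in: the panel is shut within 0.03 rad, the fastener is turned at least 1.40 rad towards its 1.571 rad stop, both at rest, and each bystander is within 30 mm of where it stood (all of step 2 and velocity of joint each of fastener, panel below 0.05 rad/s and not (distance of meter from where it was at the start of the episode above 0.03 m) and not (distance of screwdriver from where it was at the start of the episode above 0.03 m) and not (distance of toroid from where it was at the start of the episode above 0.03 m) and not (distance of jar from where it was at the start of the episode above 0.03 m) and not (distance of red_post from where it was at the start of the episode above 0.03 m) and not (distance of blue_post from where it was at the start of the episode above 0.03 m)); the robot touches nothing.
It fails at once if the fastener is turned past 0.6 rad while the panel is open by more than 0.06 rad (value of joint fastener above 0.6 rad and value of joint panel above 0.06 rad).
It fails at once if the panel is lifted further open (past 0.75 rad; it starts at 0.65 at most) (value of joint panel above 0.75 rad).
It fails at once if a bystander is lifted, carried or pushed more than 30 mm (distance of any of meter, screwdriver, toroid, jar, red_post, blue_post from where it was at the start of the episode above 0.03 m).
It also fails if it takes over 45 s, if anything falls off the work surface, if the arm or the gripper's body presses on something with over 40 N, if the wrist force passes 120 N, or if a joint passes its speed limit or range.

## Working session

There is one attempt and no reset: what is moved stays moved. The work goes in short steps, Python scripts to look and compute and a tool call to move; the robot and the scene stay as the last step left them, time stands still between calls to the robot, and variables do not carry over. Pictures are saved under pics/ and viewed, about 8 in all and at most 12, crops included, and the job is handed in when it is done.

Besides the shell and the picture viewer there is one more tool, called as a command line: name --argument value ..., lists and objects as JSON in quotes. jog_arm: Moves the arm, as the interface text tells. Its arguments: {"type":"object","properties":{"deltas":{"type":"array","items":{"type":"object","properties":{"fingers":{"type":"number"},"delta_pos":{"type":"array","items":{"type":"number"}},"roll":{"type":"number"}}}}},"required":["deltas"]}

```bash
mkdir -p pics; python3 - <<'E'
from workcell import observe, viewer, r
import cv2,pickle,numpy as np
s=observe();print({k:np.round(v,3) for k,v in s.items()})
for n in("top","side"):
    c=viewer.camera(n);pickle.dump(c,open(n+".pkl","wb"));cv2.imwrite(f"pics/{n}0.png",c["image"][:,:,::-1])
    print(n,c["mtx"].round(1).tolist(),(-c["R"].T@c["t"]).round(3),c["R"].round(3).tolist())
E
```

```text
{'clock': np.float64(0.0), 'qpos': array([ 1.24 ,  0.309,  1.635, -0.   ,  1.2  , -0.07 ]), 'qd': array([-0.001, -0.001, -0.   ,  0.001, -0.   ,  0.001]), 'joint_torque': array([ 0.0000e+00, -4.1526e+01, -2.7666e+01, -0.0000e+00,  1.0000e-02,
       -0.0000e+00]), 'tcp_pos': array([0.161, 0.603, 0.214]), 'ee_rot': array([-0.   ,  0.13 ,  0.992, -0.001]), 'force': array([0.479, 0.814, 0.341]), 'moment': array([ 0.007, -0.047,  0.045]), 'width': np.float64(0.086)}
top [[374.2, 0.0, 256.4], [0.0, 374.2, 196.2], [0.0, 0.0, 1.0]] [0.427 0.026 1.14 ] [[-0.021, -1.0, 0.012], [-0.982, 0.019, -0.19], [0.189, -0.015, -0.982]]
side [[493.4, 0.0, 255.2], [0.0, 493.4, 189.5], [0.0, 0.0, 1.0]] [ 0.138 -0.911  0.862] [[0.884, -0.468, -0.01], [-0.286, -0.523, -0.802], [0.37, 0.712, -0.597]]
```

View pics/top0.png

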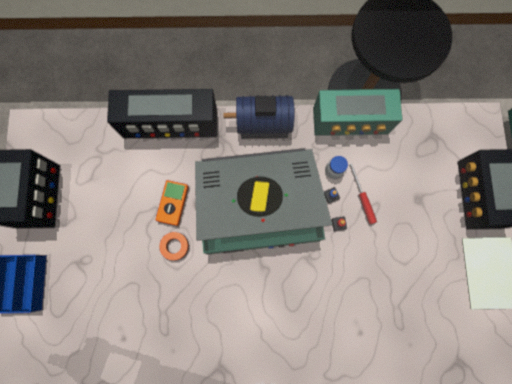

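View pics/side0.png

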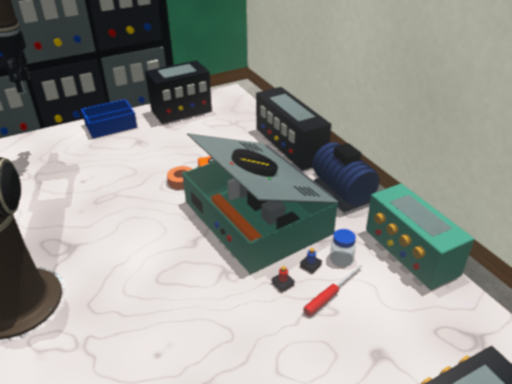

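The top view shows the panel with corners near (195,162), (313,150), (330,230), (203,240). The slot is at (260,196), meter and toroid are on the left, and the posts, jar and screwdriver are on the right. The side view shows the panel raised at the front, with the front corner at (190,135) and hinge end near (335,200).

```bash
cat > h.py <<'E'
import numpy as np,cv2,pickle
def ray(c,px):
    d=c["R"].T@np.linalg.solve(c["mtx"],[px[0],px[1],1.]);return -c["R"].T@c["t"],d/np.linalg.norm(d)
def onz(c,px,z):
    o,d=ray(c,px);return o+d*(z-o[2])/d[2]
def proj(c,X):
    p=c["mtx"]@(c["R"]@np.asarray(X)+c["t"]);return p[:2]/p[2]
def yellow(c):
    h=cv2.cvtColor(c["image"],cv2.COLOR_RGB2HSV);m=cv2.inRange(h,(20,130,120),(35,255,255))
    k=max(cv2.findContours(m,cv2.RETR_EXTERNAL,cv2.CHAIN_APPROX_NONE)[0],key=cv2.contourArea)
    return k
E
python3 - <<'E'
from h import *
T=pickle.load(open("top.pkl","rb"));S=pickle.load(open("side.pkl","rb"))
im=T["image"];h=cv2.cvtColor(im,cv2.COLOR_RGB2HSV)
print([(p,h[p[1],p[0]].tolist()) for p in[(225,210),(300,210),(260,165),(310,160),(215,243),(312,235),(260,246)]])
for n,c,sd in(("top",T,(225,220)),("side",S,(300,187))):
    b=cv2.bilateralFilter(c["image"],5,20,5);mk=np.zeros((386,514),np.uint8)
    cv2.floodFill(b.copy(),mk,sd,0,(7,)*3,(7,)*3,4|(255<<8)|cv2.FLOODFILL_MASK_ONLY|cv2.FLOODFILL_FIXED_RANGE*0)
    m=mk[1:-1,1:-1];k=max(cv2.findContours(m,cv2.RETR_EXTERNAL,cv2.CHAIN_APPROX_NONE)[0],key=cv2.contourArea);hu=cv2.convexHull(k)
    print(n,m.astype(bool).sum(),cv2.contourArea(hu),cv2.approxPolyDP(hu,5,True)[:,0].tolist())
    y=yellow(c);print("yel",cv2.minAreaRect(y))
    v=c["image"].copy();cv2.drawContours(v,[hu],-1,(255,0,0),1)
    cr=v[120:270,150:400] if n=="top" else v[110:280,150:400]
    cv2.imwrite(f"pics/{n}1.png",cv2.resize(cr,None,fx=3,fy=3,interpolation=cv2.INTER_CUBIC)[:,:,::-1])
a=cv2.imread("pics/top1.png");b=cv2.imread("pics/side1.png");cv2.imwrite("pics/both1.png",cv2.resize(np.vstack([a,b]),None,fx=.62,fy=.62))
E
```

```text
[((225, 210), [71, 17, 122]), ((300, 210), [60, 11, 120]), ((260, 165), [68, 17, 117]), ((310, 160), [50, 13, 120]), ((215, 243), [78, 71, 104]), ((312, 235), [79, 70, 102]), ((260, 246), [74, 69, 92])]
top 9941 11996.5 [[311, 150], [331, 222], [323, 238], [204, 251], [197, 239], [196, 162]]
yel ((259.24322509765625, 196.04054260253906), (15.289106369018555, 30.249412536621094), 9.462322235107422)
side 125 115.5 [[318, 195], [295, 187]]
yel ((419.58538818359375, 248.76832580566406), (9.370426177978516, 4.52903938293457), 38.65980911254883)
```

View pics/both1.png

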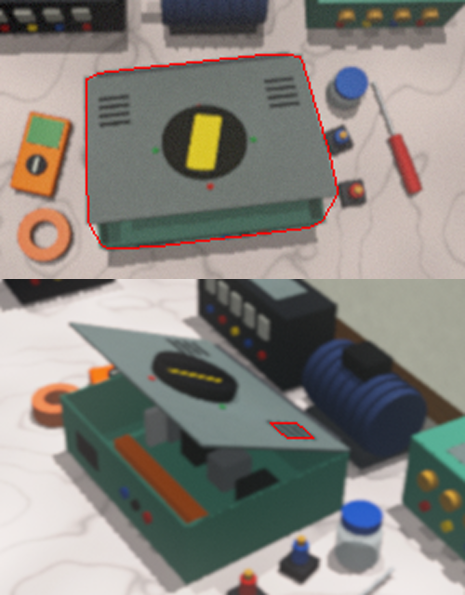

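The panel's top-view outline is contaminated by the teal front wall, so I'll separate it by saturation. The side view shows the front-left panel corner at about (188,134) full-frame and the near hinge corner at about (336,200).

```bash
python3 - <<'E'
from h import *
from scipy.optimize import least_squares
T=pickle.load(open("top.pkl","rb"));S=pickle.load(open("side.pkl","rb"))
h=cv2.cvtColor(T["image"],cv2.COLOR_RGB2HSV)
m=cv2.inRange(h,(0,0,90),(180,42,150));w=np.zeros_like(m);w[145:255,190:336]=m[145:255,190:336]
w=cv2.morphologyEx(w,cv2.MORPH_OPEN,np.ones((5,5)))
k=max(cv2.findContours(w,cv2.RETR_EXTERNAL,cv2.CHAIN_APPROX_NONE)[0],key=cv2.contourArea);hu=cv2.convexHull(k)
q=cv2.approxPolyDP(hu,6,True)[:,0].astype(float);print(q.tolist())
# refine the corners: fit line per edge on contour pts, intersect
P=k[:,0].astype(float);n=len(q);L=[]
for i in range(n):
    a,b=q[i],q[(i+1)%n];u=(b-a)/np.linalg.norm(b-a);s=(P-a)@u;d=abs((P-a)@[-u[1],u[0]])
    p=P[(d<3)&(s>8)&(s<np.linalg.norm(b-a)-8)];f=cv2.fitLine(p.astype(np.float32),cv2.DIST_HUBER,0,.01,.01).ravel();L.append(np.cross([f[2],f[3],1],[f[2]+f[0],f[3]+f[1],1]))
C=[]
for i in range(n):
    x=np.cross(L[i-1],L[i]);C.append(x[:2]/x[2])
C=np.array(C);print(C.round(1).tolist())
if n==4:
    o=C[np.argsort(C[:,1])];bk=o[:2][np.argsort(o[:2,0])];fr=o[2:][np.argsort(o[2:,0])]
    B=[onz(T,p,.105) for p in bk];print("back",np.round(B,4),np.linalg.norm(B[0]-B[1]))
    mid=(B[0]+B[1])/2;e=B[0]-B[1];yaw=np.arctan2(-e[0],e[1]);print("hinge",mid,"yaw",yaw)
    ys=cv2.minAreaRect(yellow(T))[0]
    obs=[(T,bk[0],0,.17,.0),(T,bk[1],0,-.17,.0),(T,fr[0],.26,.17,0.),(T,fr[1],.26,-.17,0.),(T,ys,.155,0,.004),(S,(188,134),.26,.17,0.)]
    def pt(v,s,y,z):
        x0,y0,ya,th=v;X=np.array([np.cos(ya),np.sin(ya),0]);Y=np.array([-X[1],X[0],0]);Z=np.array([0,0,1.])
        return np.array([x0,y0,.1])-s*(np.cos(th)*X-np.sin(th)*Z)+y*Y+(.006+z)*(np.cos(th)*Z+np.sin(th)*X)
    f=lambda v:np.concatenate([proj(c,pt(v,s,y,z))-p for c,p,s,y,z in obs])
    R=least_squares(f,[mid[0],mid[1],yaw,.4]);v=R.x;print("fit x,y,yaw,th",v.round(4),R.fun.round(1))
    np.save("v.npy",v)
    print("front now",pt(v,.26,0,0).round(4),"push now",pt(v,.238,0,0).round(4),"slot shut",pt([*v[:3],0],.155,0,.004).round(4),"push shut",pt([*v[:3],0],.238,0,0).round(4))
    kk=cv2.boxPoints(cv2.minAreaRect(yellow(T)))
    th=v[3]; G=[]
    X=np.array([np.cos(v[2]),np.sin(v[2]),0]);Y=np.array([-X[1],X[0],0]);N=np.cos(th)*np.array([0,0,1])+np.sin(th)*X;s0=pt(v,.155,0,.004);U=-(np.cos(th)*X-np.sin(th)*np.array([0,0,1]))
    for p in kk:
        o,d=ray(T,p);x=o+d*((s0-o)@N)/(d@N)-s0;G.append([x@U,x@Y])
    print("slot corners (fwd-to-robot,left)",np.round(G,4))
E
```

```text
[[312.0, 150.0], [331.0, 225.0], [196.0, 239.0], [196.0, 161.0]]
[[311.2, 149.6], [331.5, 224.4], [196.3, 240.1], [194.8, 161.5]]
back [[ 0.7317  0.1836  0.105 ]
 [ 0.761  -0.1522  0.105 ]] 0.3370384578056331
hinge [0.74634372 0.01572539 0.105     ] yaw 0.08725933818676015
fit x,y,yaw,th [0.747  0.0149 0.0927 0.4329] [-0.3 -0.7  0.6 -1.4 -0.6  0.   0.6  0.1  0.2  1.1 -0.8 -0.6]
front now [ 0.5145 -0.0067  0.2145] push now [ 0.5343 -0.0048  0.2053] slot shut [0.5926 0.0006 0.11  ] push shut [ 0.51   -0.0071  0.106 ]
slot corners (fwd-to-robot,left) [[ 0.036   0.0307]
 [-0.0591  0.0078]
 [-0.0449 -0.0317]
 [ 0.0488 -0.0068]]
```

The fit agrees to about 1 px. The hinge is at (0.747, 0.015), yaw 0.093, panel angle 0.43, and fastener about 0.25 rad. Next: shut the fingers, lift, and travel above the panel's front strip.

jog_arm --deltas '[{"fingers": 0, "delta_pos": [0, 0, -0.04], "roll": 0}, {"fingers": 0, "delta_pos": [0, 0, -0.04], "roll": 0}, {"fingers": 0, "delta_pos": [0, 0, -0.03], "roll": 0}, {"fingers": 0, "delta_pos": [-0.0275, -0.0275, 0], "roll": 0}, {"fingers": 0, "delta_pos": [-0.0275, -0.0275, 0], "roll": 0}, {"fingers": 0, "delta_pos": [-0.0275, -0.0275, 0], "roll": 0}, {"fingers": 0, "delta_pos": [-0.0275, -0.0275, 0], "roll": 0}, {"fingers": 0, "delta_pos": [-0.0275, -0.0275, 0], "roll": 0}, {"fingers": 0, "delta_pos": [-0.0275, -0.0275, 0], "roll": 0}, {"fingers": 0, "delta_pos": [-0.0275, -0.0275, 0], "roll": 0}, {"fingers": 0, "delta_pos": [-0.0275, -0.0275, 0], "roll": 0}, {"fingers": 0, "delta_pos": [-0.0275, -0.0275, 0], "roll": 0}]'

```text
clock: 1.1
tcp_pos: [0.3374, 0.2918, 0.3227]
ee_rot: [-0.002, 0.122, 0.992, -0.006]
force: [0.7, 0.6, 0.2]
width: 0.0003
```

jog_arm --deltas '[{"fingers": 0, "delta_pos": [-0.027, -0.0275, 0], "roll": 0}, {"fingers": 0, "delta_pos": [-0.027, -0.0275, 0], "roll": 0}, {"fingers": 0, "delta_pos": [-0.027, -0.0275, 0], "roll": 0}, {"fingers": 0, "delta_pos": [-0.027, -0.0275, 0], "roll": 0}, {"fingers": 0, "delta_pos": [-0.027, -0.0275, 0], "roll": 0}, {"fingers": 0, "delta_pos": [-0.027, -0.0275, 0], "roll": 0}, {"fingers": 0, "delta_pos": [-0.027, -0.0275, 0], "roll": 0}, {"fingers": 0, "delta_pos": [-0.027, -0.0275, 0], "roll": -0.1}, {"fingers": 0, "delta_pos": [0, 0, 0], "roll": -0.1}, {"fingers": 0, "delta_pos": [0, 0, 0], "roll": -0.1}, {"fingers": 0, "delta_pos": [0, 0, 0], "roll": -0.05}, {"fingers": 0, "delta_pos": [0, 0, 0], "roll": 0}]'

```text
clock: 2.1
tcp_pos: [0.4978, 0.0001, 0.3197]
ee_rot: [-0.005, -0.054, 0.999, -0.007]
force: [0.4, 0.5, -0.1]
width: -0.0002
```

jog_arm --deltas '[{"fingers": 0, "delta_pos": [-0.0145, -0.0075, 0.03], "roll": 0}, {"fingers": 0, "delta_pos": [0, 0, 0.03], "roll": 0}, {"fingers": 0, "delta_pos": [0, 0, 0.02], "roll": 0}, {"fingers": 0, "delta_pos": [0, 0, 0], "roll": 0}]'

```text
clock: 2.43
tcp_pos: [0.5141, -0.0071, 0.2388]
ee_rot: [-0.003, -0.051, 0.999, -0.007]
force: [-1.2, -0.3, -0.9]
width: -0.0
```

```bash
python3 - <<'E'
from h import *
from workcell import viewer,observe
print(observe()["tcp_pos"],observe()["force"])
c=viewer.camera("side");cv2.imwrite("pics/side2.png",cv2.resize(c["image"][60:280,130:400],None,fx=2.5,fy=2.5)[:,:,::-1])
E
```

```text
[ 0.51408892 -0.0071162   0.23879312] [-1.1777227  -0.25812383 -0.92961591]
```

View pics/side2.png

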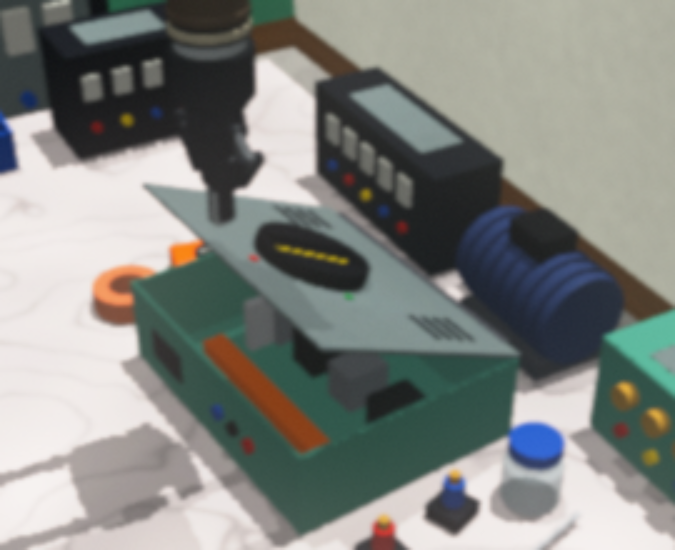

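The fingertips are just above the front strip, near (220,215) in the crop and clear of the fastener disc. I'll push down now.

jog_arm --deltas '[{"fingers": 0, "delta_pos": [0, 0, 0.01], "roll": 0}, {"fingers": 0, "delta_pos": [0.001, 0, 0.01], "roll": 0}, {"fingers": 0, "delta_pos": [0.001, 0, 0.01], "roll": 0}, {"fingers": 0, "delta_pos": [0.001, 0, 0.01], "roll": 0}, {"fingers": 0, "delta_pos": [0.001, 0, 0.01], "roll": 0}, {"fingers": 0, "delta_pos": [0.001, 0, 0.01], "roll": 0}, {"fingers": 0, "delta_pos": [0, 0, 0.01], "roll": 0}, {"fingers": 0, "delta_pos": [0, 0, 0.01], "roll": 0}, {"fingers": 0, "delta_pos": [0, 0, 0.01], "roll": 0}]'

```text
clock: 3.23
tcp_pos: [0.5144, -0.0085, 0.1507]
ee_rot: [0.005, -0.051, 0.999, -0.008]
force: [0.1, -0.6, 1.7]
width: -0.0001
```

jog_arm --deltas '[{"fingers": 0, "delta_pos": [0.004, 0, 0.008], "roll": 0}, {"fingers": 0, "delta_pos": [0.003, 0, 0.008], "roll": 0}, {"fingers": 0, "delta_pos": [0.001, 0, 0.008], "roll": 0}, {"fingers": 0, "delta_pos": [0.001, 0, 0.006], "roll": 0}, {"fingers": 0, "delta_pos": [0, 0, 0.004], "roll": 0}, {"fingers": 0, "delta_pos": [0, 0, 0.003], "roll": 0}]'

```text
clock: 3.73
tcp_pos: [0.5042, -0.01, 0.1072]
ee_rot: [0.004, -0.051, 0.999, -0.008]
force: [-0.4, -0.0, 0.4]
width: 0.0005
```

```bash
python3 - <<'E'
from h import *
from workcell import viewer,observe
print(observe()["tcp_pos"],observe()["force"])
c=viewer.camera("side");cv2.imwrite("pics/side3.png",cv2.resize(c["image"][90:280,150:370],None,fx=3,fy=3)[:,:,::-1])
E
```

```text
[ 0.50419478 -0.01002117  0.10715059] [-0.4025592  -0.01693337  0.40581882]
```

View pics/side3.png

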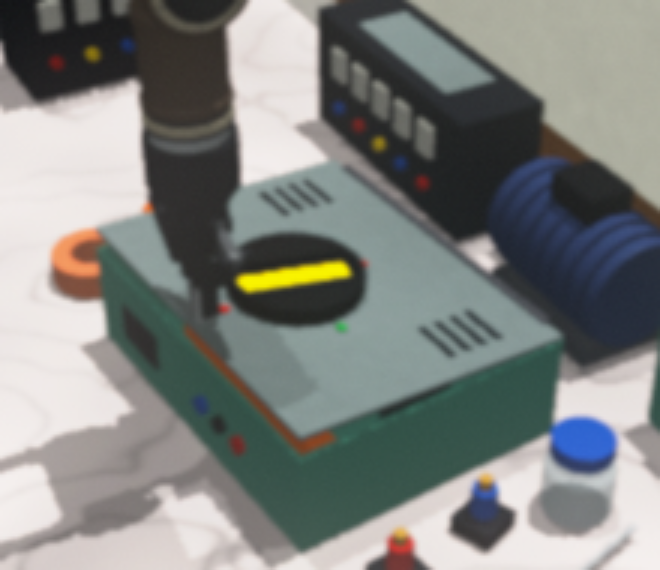

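```bash
cat >> h.py <<'E'
def pt(v,s,y,z):
    x0,y0,ya,th=v;X=np.array([np.cos(ya),np.sin(ya),0]);Y=np.array([-X[1],X[0],0]);Z=np.array([0,0,1.])
    return np.array([x0,y0,.1])-s*(np.cos(th)*X-np.sin(th)*Z)+y*Y+(.006+z)*(np.cos(th)*Z+np.sin(th)*X)
E
python3 - <<'E'
from h import *
v=np.load("v.npy");S=pickle.load(open("side.pkl","rb"))
cr=lambda X:((proj(S,X)-[150,90])*3).round(0)
for th in(0,.03,.06,.1,.15):
    w=[*v[:3],th];print(th,"nearfront",cr(pt(w,.26,-.17,0)),"farfront",cr(pt(w,.26,.17,0)),"nearback",cr(pt(w,0,-.17,0)),"front z",pt(w,.26,0,0)[2].round(3))
print("tip",cr([.5042,-.010,.099]), cr([.493,-.02,.099]),"box front top near",cr(pt([*v[:3],0],.26,-.17,-.006)))
E
```

```text
0 nearfront [300. 456.] farfront [ 96. 243.] nearback [565. 337.] front z 0.106
0.03 nearfront [300. 448.] farfront [ 96. 236.] nearback [565. 336.] front z 0.114
0.06 nearfront [300. 440.] farfront [ 96. 228.] nearback [565. 336.] front z 0.122
0.1 nearfront [301. 429.] farfront [ 96. 218.] nearback [565. 336.] front z 0.132
0.15 nearfront [303. 415.] farfront [ 96. 206.] nearback [566. 336.] front z 0.145
tip [207. 341.] [200. 352.] box front top near [300. 462.]
```

The panel is about 0.05 rad open. An orange gap still shows along the front edge, and the near front corner at crop (298,440) matches 0.06. I'll press further in small steps.

jog_arm --deltas '[{"fingers": 0, "delta_pos": [0, 0, 0.004], "roll": 0}, {"fingers": 0, "delta_pos": [0, 0, 0.004], "roll": 0}, {"fingers": 0, "delta_pos": [0, 0, 0.004], "roll": 0}]'

```text
clock: 4.03
tcp_pos: [0.5047, -0.0103, 0.0948]
ee_rot: [0.004, -0.051, 0.999, -0.008]
force: [-1.4, 1.1, 0.7]
width: -0.0
```

```bash
python3 - <<'E'
from h import *
from workcell import viewer,observe
s=observe();print(s["tcp_pos"],s["force"],s["ee_rot"])
c=viewer.camera("side");cv2.imwrite("pics/side4.png",cv2.resize(c["image"][140:260,160:290],None,fx=5,fy=5,interpolation=cv2.INTER_CUBIC)[:,:,::-1])
E
```

```text
[ 0.50467003 -0.01030018  0.09476452] [-1.42922318  1.12860194  0.69245501] [ 0.00413302 -0.0505524   0.99868164 -0.00789709]
```

View pics/side4.png

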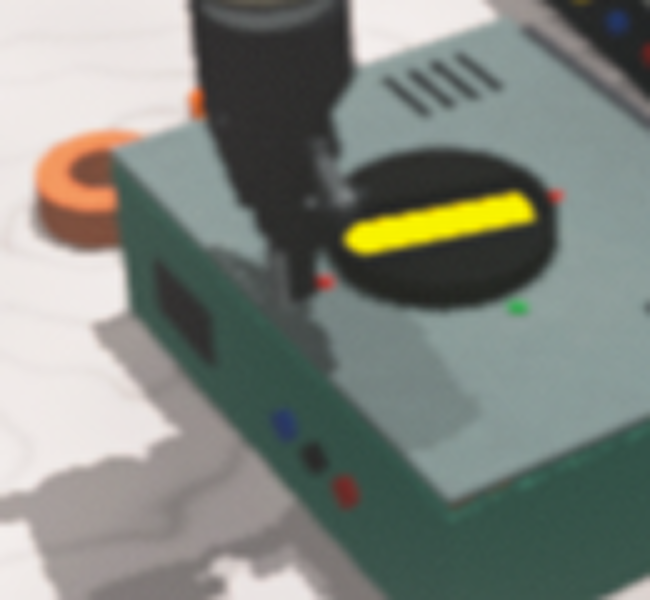

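The panel looks nearly shut and the orange gap has gone. I'll press until the force shows the stop.

jog_arm --deltas '[{"fingers": 0, "delta_pos": [0, 0, 0.003], "roll": 0}, {"fingers": 0, "delta_pos": [0, 0, 0.003], "roll": 0}, {"fingers": 0, "delta_pos": [0, 0, 0.003], "roll": 0}]'

```text
clock: 4.33
tcp_pos: [0.5045, -0.0104, 0.0894]
ee_rot: [0.002, -0.051, 0.999, -0.008]
force: [-11.2, 1.4, 32.5]
width: -0.0002
```

The stop is reached at 32 N, so the effective tip height is about TCP z + 0.015. I'll lift and sidestep to re-measure the slot with the panel shut.

jog_arm --deltas '[{"fingers": 0, "delta_pos": [0, 0, -0.01], "roll": 0}, {"fingers": 0, "delta_pos": [0, 0, -0.035], "roll": 0}, {"fingers": 0, "delta_pos": [0, 0, -0.035], "roll": 0}, {"fingers": 0, "delta_pos": [0, 0.04, 0], "roll": 0}, {"fingers": 0, "delta_pos": [0, 0.04, 0], "roll": 0}, {"fingers": 0, "delta_pos": [0, 0.04, 0], "roll": 0}, {"fingers": 0, "delta_pos": [0, 0.02, 0], "roll": 0}, {"fingers": 0, "delta_pos": [0, 0, 0], "roll": 0}]'

```text
clock: 5.0
tcp_pos: [0.495, 0.133, 0.1749]
ee_rot: [0.008, -0.046, 0.999, -0.007]
force: [0.1, 0.3, -0.2]
width: 0.0001
```

```bash
python3 - <<'E'
from h import *
from workcell import viewer,observe
s=observe();print(s["tcp_pos"],s["force"])
v=np.load("v.npy");v[3]=0
for n in("top","side"):
    c=viewer.camera(n);pickle.dump(c,open(n+"2.pkl","wb"))
    k=cv2.minAreaRect(yellow(c));print(n,k)
    G=np.array([onz(c,p,.110) for p in cv2.boxPoints(k)]);s0=pt(v,.155,0,.004)
    X=np.array([np.cos(v[2]),np.sin(v[2]),0]);Y=np.array([-X[1],X[0],0])
    print("centre",G.mean(0).round(4),"exp",s0.round(4),"corners(-X,Y)",np.c_[-(G-s0)@X,(G-s0)@Y].round(3).tolist())
    print("tipproj",proj(c,s["tcp_pos"]+[0,0,.0155]))
    for th in(0,.03):print(th,[proj(c,pt([*v[:3],th],.26,y,0)).round(1).tolist() for y in(-.17,.17)])
a=pickle.load(open("top2.pkl","rb"))["image"][130:260,160:350];b=pickle.load(open("side2.pkl","rb"))["image"][130:260,160:350]
cv2.imwrite("pics/both5.png",cv2.resize(np.vstack([a,b]),None,fx=2.3*1.0,fy=2.3,interpolation=cv2.INTER_CUBIC)[:,:,::-1])
E
```

```text
[0.49501162 0.13302194 0.17490557] [ 0.10232804  0.29802133 -0.17134271]
top ((259.6835632324219, 207.82049560546875), (14.907491683959961, 36.48057174682617), 7.765166282653809)
centre [0.5933 0.0008 0.11  ] exp [0.5926 0.0006 0.11  ] corners(-X,Y) [[0.044, 0.033], [-0.056, 0.008], [-0.045, -0.033], [0.054, -0.007]]
tipproj [208.88011034 242.03456563]
0 [[325.3, 238.6], [202.4, 252.7]]
0.03 [[325.8, 238.3], [202.0, 252.5]]
side ((246.9487762451172, 185.26097106933594), (7.054146766662598, 38.623199462890625), 77.90524291992188)
centre [0.5948 0.0126 0.11  ] exp [0.5926 0.0006 0.11  ] corners(-X,Y) [[0.041, 0.038], [-0.06, 0.013], [-0.046, -0.014], [0.053, 0.01]]
tipproj [190.96075543 146.92628628]
0 [[249.9, 242.1], [182.2, 171.0]]
0.03 [[250.0, 239.5], [182.0, 168.6]]
```

View pics/both5.png

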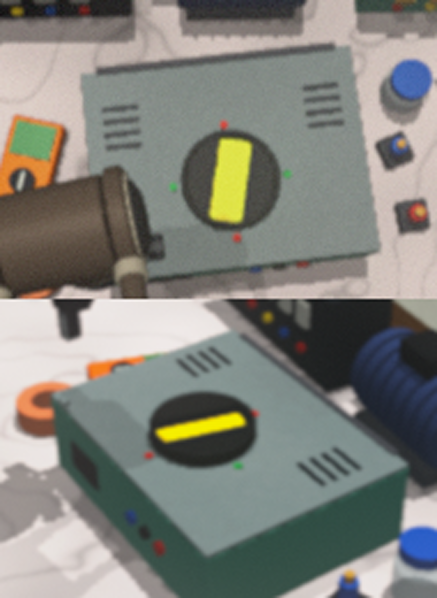

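The panel is shut: its near front corner is at (250,242), against a predicted (249.9,242.1). Top-view slot centre is (0.593, 0.001) at 0.25 rad. The fingertip seen in the side view agrees with the effective tip offset. I'll move above the robot-side half of the slot.

jog_arm --deltas '[{"fingers": 0, "delta_pos": [-0.0137, -0.0332, 0], "roll": 0}, {"fingers": 0, "delta_pos": [-0.0137, -0.0332, 0], "roll": 0}, {"fingers": 0, "delta_pos": [-0.0137, -0.0332, 0], "roll": 0}, {"fingers": 0, "delta_pos": [-0.0137, -0.0332, 0], "roll": 0}, {"fingers": 0, "delta_pos": [0, 0, 0.01], "roll": 0}, {"fingers": 0, "delta_pos": [0, 0, 0.01], "roll": 0}]'

```text
clock: 5.6
tcp_pos: [0.5653, -0.0095, 0.1573]
ee_rot: [0.009, -0.045, 0.999, -0.01]
force: [-0.8, 0.3, -0.8]
width: -0.0001
```

jog_arm --deltas '[{"fingers": 0, "delta_pos": [0.002, 0.0155, 0], "roll": 0}, {"fingers": 0, "delta_pos": [0, 0, 0.01], "roll": 0.12}, {"fingers": 0, "delta_pos": [0, 0, 0.01], "roll": 0.12}, {"fingers": 0, "delta_pos": [0, 0, 0], "roll": 0}]'

```text
clock: 5.93
tcp_pos: [0.5577, 0.0011, 0.1304]
ee_rot: [0.006, 0.083, 0.996, -0.01]
force: [-0.0, 0.4, 0.0]
width: -0.0
```

jog_arm --deltas '[{"fingers": 0, "delta_pos": [-0.003, 0.005, 0], "roll": 0}, {"fingers": 0, "delta_pos": [0, 0, 0.005], "roll": 0}, {"fingers": 0, "delta_pos": [0, 0, 0.004], "roll": 0}, {"fingers": 0, "delta_pos": [0, 0, 0], "roll": 0}]'

```text
clock: 6.27
tcp_pos: [0.56, 0.0057, 0.1194]
ee_rot: [0.004, 0.079, 0.997, -0.01]
force: [-0.1, 0.1, -0.8]
width: -0.0003
```

```bash
python3 - <<'E'
from h import *
from workcell import viewer,observe
s=observe();print(s["tcp_pos"],s["ee_rot"])
c=viewer.camera("side");print((proj(c,s["tcp_pos"]+[0,0,.0155])-[190,130])*5)
cv2.imwrite("pics/side6.png",cv2.resize(c["image"][130:240,190:300],None,fx=5,fy=5,interpolation=cv2.INTER_CUBIC)[:,:,::-1])
E
```

```text
[0.56003114 0.00566822 0.11940853] [ 0.00417854  0.07911055  0.9968056  -0.010132  ]
[229.56817305 262.65382107]
```

View pics/side6.png

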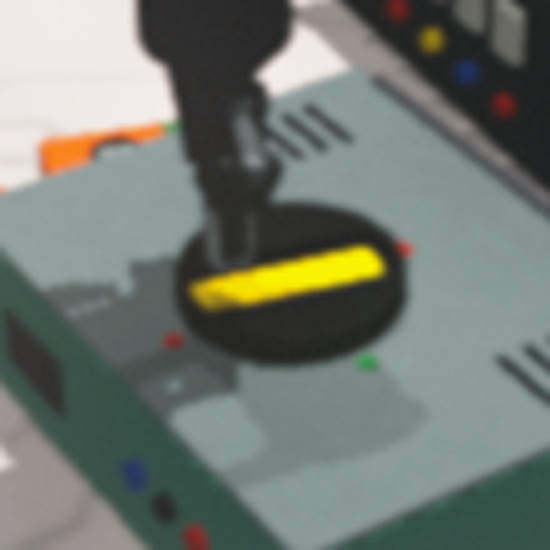

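The tip at crop (230,265) matches the predicted (229.6,262.7) and stands over the robot-side end of the yellow slot. I'll descend into it.

jog_arm --deltas '[{"fingers": 0, "delta_pos": [-0.0015, 0, 0.004], "roll": 0}, {"fingers": 0, "delta_pos": [0, 0, 0.004], "roll": 0}, {"fingers": 0, "delta_pos": [0, 0, 0.004], "roll": 0}, {"fingers": 0, "delta_pos": [0, 0, 0.004], "roll": 0}, {"fingers": 0, "delta_pos": [0, 0, 0.003], "roll": 0}, {"fingers": 0, "delta_pos": [0, 0, 0], "roll": 0}]'

```text
clock: 6.82
tcp_pos: [0.5631, 0.005, 0.1001]
ee_rot: [0.006, 0.078, 0.997, -0.01]
force: [-0.4, -0.8, -0.4]
width: 0.0003
```

In the slot with no contact force. I'll turn clockwise along the arc.

jog_arm --deltas '[{"fingers": 0, "delta_pos": [0, 0.004, 0], "roll": 0.1}, {"fingers": 0, "delta_pos": [0, 0.004, 0], "roll": 0.1}, {"fingers": 0, "delta_pos": [0, 0.004, 0], "roll": 0.1}, {"fingers": 0, "delta_pos": [0, 0.004, 0], "roll": 0.1}, {"fingers": 0, "delta_pos": [0, 0.004, 0], "roll": 0.1}]'

```text
clock: 7.23
tcp_pos: [0.5677, 0.0197, 0.0989]
ee_rot: [0.006, 0.332, 0.943, -0.013]
force: [-2.0, -3.6, 3.2]
width: -0.0004
```

jog_arm --deltas '[{"fingers": 0, "delta_pos": [0, 0.004, -0.001], "roll": 0.1}, {"fingers": 0, "delta_pos": [0, 0.004, 0], "roll": 0.1}, {"fingers": 0, "delta_pos": [0, 0.004, 0], "roll": 0.1}, {"fingers": 0, "delta_pos": [0, 0.004, 0], "roll": 0.1}, {"fingers": 0, "delta_pos": [0, 0.004, 0], "roll": 0.1}]'

```text
clock: 7.65
tcp_pos: [0.5761, 0.0282, 0.0988]
ee_rot: [0.004, 0.564, 0.825, -0.019]
force: [-2.9, -0.5, 3.6]
width: 0.0001
```

jog_arm --deltas '[{"fingers": 0, "delta_pos": [0.0005, 0.005, -0.001], "roll": 0.1}, {"fingers": 0, "delta_pos": [0.0005, 0.005, 0], "roll": 0.1}, {"fingers": 0, "delta_pos": [0, 0.004, 0], "roll": 0.08}, {"fingers": 0, "delta_pos": [0, 0.003, 0], "roll": 0}]'

```text
clock: 7.98
tcp_pos: [0.5857, 0.0314, 0.0989]
ee_rot: [0.002, 0.68, 0.733, -0.026]
force: [-3.6, -2.0, 4.3]
width: 0.0005
```

jog_arm --deltas '[{"fingers": 0, "delta_pos": [0, 0.004, 0], "roll": 0}, {"fingers": 0, "delta_pos": [0, 0.004, 0], "roll": 0}, {"fingers": 0, "delta_pos": [0, 0.004, 0], "roll": 0}]'

```text
clock: 8.23
tcp_pos: [0.5942, 0.029, 0.099]
ee_rot: [0.001, 0.676, 0.736, -0.032]
force: [-6.0, -4.7, 5.0]
width: 0.0002
```

jog_arm --deltas '[{"fingers": 0, "delta_pos": [0.001, 0.004, 0], "roll": 0}, {"fingers": 0, "delta_pos": [0, 0.004, 0], "roll": 0}]'

```text
clock: 8.4
tcp_pos: [0.5965, 0.0279, 0.0987]
ee_rot: [-0.003, 0.675, 0.737, -0.039]
force: [-13.9, 1.0, 12.2]
width: -0.0002
```

jog_arm --deltas '[{"fingers": 0, "delta_pos": [0, 0.004, -0.001], "roll": 0}, {"fingers": 0, "delta_pos": [0, 0.005, 0], "roll": 0}]'

```text
clock: 8.57
tcp_pos: [0.596, 0.028, 0.0989]
ee_rot: [-0.012, 0.673, 0.738, -0.047]
force: [-13.5, -1.3, 14.7]
width: -0.0
```

It has stalled against the stop. I'll back off slightly, lift out and check.

jog_arm --deltas '[{"fingers": 0, "delta_pos": [0, -0.003, 0], "roll": 0}, {"fingers": 0, "delta_pos": [0, 0, -0.01], "roll": 0}, {"fingers": 0, "delta_pos": [0, 0, -0.02], "roll": 0}, {"fingers": 0, "delta_pos": [0, 0, -0.03], "roll": 0}, {"fingers": 0, "delta_pos": [0, 0, -0.03], "roll": 0}, {"fingers": 0, "delta_pos": [0.04, 0, 0], "roll": 0}, {"fingers": 0, "delta_pos": [0.04, 0, 0], "roll": 0}, {"fingers": 0, "delta_pos": [0.04, 0, 0], "roll": 0}, {"fingers": 0, "delta_pos": [0.04, 0, 0], "roll": 0}, {"fingers": 0, "delta_pos": [0, 0, 0], "roll": 0}]'

```text
clock: 9.4
tcp_pos: [0.5961, 0.1979, 0.1923]
ee_rot: [-0.006, 0.672, 0.74, -0.034]
force: [-0.4, -0.2, -0.5]
width: -0.0002
```

```bash
python3 - <<'E'
from h import *
from workcell import viewer,observe
s=observe();print(s["tcp_pos"],s["ee_rot"],s["force"])
v=np.load("v.npy");v[3]=0;A=[]
X=np.array([np.cos(v[2]),np.sin(v[2]),0]);Y=np.array([-X[1],X[0],0])
for n in("top","side"):
    c=viewer.camera(n);k=cv2.minAreaRect(yellow(c));G=np.array([onz(c,p,.110) for p in cv2.boxPoints(k)]);s0=pt(v,.155,0,.004)
    Q=np.c_[-(G-s0)@X,(G-s0)@Y];print(n,Q.round(3).tolist())
    e=max([Q[1]-Q[0],Q[2]-Q[1]],key=np.linalg.norm);print("fastener angle",np.arctan2(e[1],e[0])%np.pi)
    A.append(c["image"][130:280,150:380])
cv2.imwrite("pics/both7.png",cv2.resize(np.vstack(A),None,fx=2,fy=2,interpolation=cv2.INTER_CUBIC)[:,:,::-1])
E
```

```text
[0.59605081 0.19793477 0.19231678] [-0.00568587  0.67154346  0.74016187 -0.03402139] [-0.4416386  -0.15241689 -0.46140461]
top [[-0.021, 0.052], [-0.021, -0.052], [0.019, -0.051], [0.019, 0.052]]
fastener angle 1.5704764081840281
side [[0.015, 0.052], [-0.022, 0.074], [-0.022, -0.032], [0.013, -0.051]]
fastener angle 1.569367293131458
```

View pics/both7.png

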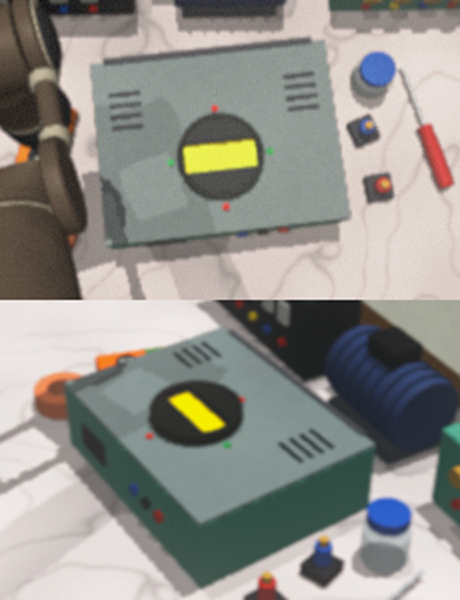

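The slot lies crosswise towards the green dots at 1.57 rad. The panel's near front corner is at (250,242), so it is shut, and the visible bystanders are unmoved. Handing in.

```bash
python3 -c "
from workcell import r
print(r.job_done())"
```

```text
the job is handed in; nothing more can be done
None
```

I pushed the panel shut with the closed fingertips until it hit its stop at about 32 N. Then I set the tip in the slot and turned the fastener clockwise from about 0.25 rad to its stop, lifted clear and handed in at about 9.5 s. The job reports no verdict, so the results below come from my own last checks.

**Last checks**
- **Fastener:** the slot angle measured 1.570 rad in the top view and 1.569 rad in the side view.
- **Panel:** its near front corner was within a pixel of the position predicted for shut.
- **Arm:** clear of everything, with a force reading of about 0.5 N, which is noise level.
- **Bystanders:** the jar, posts and screwdriver looked unmoved by eye; I did not measure them. In the last pictures the arm hid most of the meter and toroid in the top view, so I judged those two from the side view alone.

**What disagreed**
- **Fingertip height:** the shut fingertips touched about 15 mm above the reported TCP height, not 8 mm below it as stated. The side view confirmed the offset, and I used the measured value for the slot.
- **Tool tilt:** the tool tilted by up to about 0.1 rad while pressing on the fastener's stop. It did no harm.

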